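Latch the spring clamp open and present the swivel-arm casting level over its pin

ROBOT

A 6-joint arm with a two-finger parallel gripper is mounted at the origin on a cart in front of the work surface, level with it; the furniture and walls round the work are solid. World frame = base frame: x ahead of the robot, y to its left, z up, the work surface at z = 0. Lengths are in m, angles in rad, forces in N, time in s.
With the tool pointing down it reaches from about 0.325 to 0.75 m from the base axis. Payload 7.6 kg.
Tool frame: the origin (TCP) lies at the very end of the fingers, on their centre line; the grasp point (between the pads) lies 19 mm behind it; z points along the fingers, x is the direction in which the jaws open and shut, and the axes are right-handed (so a half turn about z gives the same grasp; the last joint's range is limited). The gripper opens to 85 mm and grips with 20 to 120 N. Pads are 22 mm wide; open, the fingers measure 114 mm over their backs; the gripper's body (76 mm by 85 mm) begins 54 mm behind the grasp point. The pads swing forward as they close: fully open they stand 13 mm farther back than shut.
Start: joints at [1.266, 0.052, 1.401, -0, 1.689, -0.07], TCP at [0.122, 0.511, 0.231] pointing down, gripper open.
Joint ranges: [-2.9, 2.9], [-0.91, 2.17], [0.12, 2.37], [-1.06, 4.2], [0.26, 2.73], [-2.93, 2.93]. Speed limits (rad/s): [2.57, 2.57, 3.01, 3.14, 3.14, 3.14].

INTERFACE

Orientations are given as a unit quaternion [x, y, z, w].
In Python, from workcell import sensors, camera, r gives the robot as it stands.
- The arm moves only by the shell command python3 -m pendant 'ROWS' [FORCE]. ROWS is JSON, a list of rows, each a list of 7 numbers: the shift along the tool's x, y, z in mm, then the turn, a rotation vector about the tool's x, y, z in rad, then the finger opening in mm, from 0 to 85.4. A call has 1 to 12 rows; each row is the pose to reach, as a shift and turn from the pose commanded when the call began, along the tool's axes at that moment; what a row does not reach only later rows make up. A row lasts 1/10 s, in which the tool goes at most 50 mm and 8.59 degrees, less where a joint would pass 70% of its speed; a pose out of reach is approached as far as the arm can. A call with a gripper value outside its range is refused whole. The fingers move at their own pace and stop on an object; FORCE is the grip in N (left out, the last holds). Time passes only in rows, so rows that repeat a pose let the fingers close. It gives the time, the measured TCP pose, the force and the opening at its end, in the units of the state.
- sensors.read_state(): the state, without advancing time (a new reading comes with each control period).
- camera(name): name is "side" or "top"; returns a dict with "color" (480x640x3 uint8, red, green, blue), "depth" (480x640 float32, m along the optical axis (not along the pixel's ray), 0 where there is no reading), "camera_matrix" (3x3 intrinsics, pixels), "k1" (the pictures are not rectified: a ray, as slopes to the right and down, at radius r is drawn at 1 + k1 r^2 times it, then the intrinsics apply), "xyz" and "rotation" of the camera in the world. Camera axes: x right, y down, z forward; pixel columns grow to the right and rows downward; lengths in m; the calibration is good to about 2 mm. A picture is of the moment at which its call begins.
- r.job_done(): hands the job in, once; it reports no verdict.
The state is a dict: "t": time; "qpos": joint angles; "qd": joint speeds; "tau": joint torques, N m; "position": TCP position; "tool_rot": TCP orientation; "ft_force": force on the tool from outside, world axes, zero at the start; "wrist_torque": the same for the moment, N m; "opening": opening from 0.0 (shut) to 1.0 (fully open).
Only numpy, scipy, OpenCV 4.12 (cv2) and the standard library are available. Lean on these libraries where they do the work, as an engineer would, in place of code of your own. Each camera call takes 0.05 s, during which the arm holds its last target.

TASK

Press the black thumb lever of the blue fixture down until the brass catch holds the clamp open by itself, then pick up the dark casting at its balance point and finish holding it level over the fixture: eye straight above the locating pin and about 2 cm clear of its tip, bar in line with the saddle, heavy boss on the saddle side. Keep holding it still there, never set down, so that I can check the bore and guide it home; do not bump it on the fixture, and leave everything else on the bench where it is.

Things in the scene. Friction and masses are not known exactly. Their poses are not given: they have to be found in the camera images.
- fixture: Fixed fixture, blue base plate 192 x 84 x 12 mm. Origin: centre of its underside on the bench; x along the plate from saddle to thumb lever, z up. On its centre line: saddle x=-80, pin x=-30, clamp shaft x=+30, 46 mm high between cheeks 57 mm high. Brass pawl beside the lever: x=54..72, y=25..32, up to 62 mm high. In use the eye sits over the pin, the bar in the saddle, the boss beyond it, off the plate.
- saddle (a point): Middle of the floor of the dark saddle (slot 25 mm wide between two ears, running along fixture x; floor 24 mm, ears 34 mm above the bench) in which the casting's bar will lie; axes as the fixture's.
- pin_tip (a point): Centre of the tip of the upright steel locating pin (9 mm diameter) on its round steel seat, 34 mm above the bench; axes as the fixture's.
- clamp (a joint): Spring clamp, rad. 0: shut, bar level over the pin, thumb lever raised 45 degrees. Grows as the lever is pressed down and the bar swings up off the pin. Spring 0.15 N m at 0, 0.43 N m at 1.1 (about 12 N on the lever). Past 1.13 the pawl snaps over the lever's cross pin; let go, it stays open at about 1.09 (before that it springs shut). End stop 1.24. Open, its bar stands 106 mm high over fixture x=-8..30 mm.
- thumb_pad (a point): Middle of the top of the black ribbed thumb lever (28 mm wide, 30 to 64 mm from the shaft); moves with it, 84 mm high shut, 33 mm latched. Pressing straight down at fixture x=+72, y=0 mm works all the way: closed fingertips 20 mm wide along x meet its raised end 94 mm above the bench, have latched it at 37 mm and reach the end stop at 35 mm (10 mm wide: 36 and 32 mm).
- swivel_arm: Loose dark grey offset casting, about 0.6 kg, lying flat: eye (30 mm diameter, 24 high, 11 mm hole), straight bar (16 mm wide, from 4 to 22 mm above the underside), heavy round boss (41 mm diameter, 40 high). Origin: on the underside below the balance point, z up, x along the bar towards the eye: eye at x=+88.5 mm, boss at x=-41.5 mm. A bright milled patch 26 mm long on the bar marks the balance point.
- balance (a point): Balance point of the casting: mid-section of the bar, 13 mm above its underside, 88.5 mm from the eye's centre and 41.5 mm from the boss's centre.
- eye (a point): Centre of the casting's eye on its underside (x=+88.5 mm in the casting).
- red_bottle: Bystander to leave alone: red dropper bottle, 36 diameter x 78 mm; origin under its centre.
- tape: Bystander to leave alone: roll of yellow tape, 63 diameter x 19 mm; origin under its centre.
- black_sleeve: Bystander to leave alone: black microphone sleeve with a brown collar, standing, 36 diameter x 104 mm; origin under its centre.
- orange_pliers: Bystander to leave alone: orange-handled pliers, lying, 102 x 45 x 9 mm; origin under its centre.
- pen: Bystander to leave alone: black pen, lying, 138 x 12 mm; origin under its centre.
- blue_hook: Bystander to leave alone: blue-handled hook tool, lying, 125 x 17 mm; origin under its centre.

How it is judged:
By the outcome, as a careful person would: the job done as asked, in the order asked, and still so for the second after the job is handed in, while the arm keeps its last pose, push and grip.
It also fails if it takes over 51 s, if anything falls off the work surface, if the arm or the gripper's body presses on something with over 40 N, if the wrist force passes 120 N, or if a joint passes its speed limit or range.

## Working session

There is one attempt and no reset: what is moved stays moved. The work goes in short steps, Python scripts to look and compute and a shell command to move; the robot and the scene stay as the last step left them, time stands still between calls to the robot, and variables do not carry over. Pictures are saved under pics/ and viewed, and the job is handed in when it is done.

```bash
ls; mkdir -p pics
python3 - <<'E'
from workcell import sensors, camera, r
import cv2,pickle
s=sensors.read_state(); print(s)
for n in ("side","top"):
    c=camera(n); cv2.imwrite(f"pics/{n}0.png",c["color"][:,:,::-1]); pickle.dump(c,open(f"{n}0.pkl","wb"))
    print(n,c["camera_matrix"],c["k1"],c["xyz"],c["rotation"])
E
```

```text
pics
{'t': 0.0, 'qpos': array([ 1.26566853e+00,  5.28431024e-02,  1.40173003e+00, -3.53313103e-05,
        1.68853379e+00, -7.03181559e-02]), 'qd': array([ 0.0013139 ,  0.00169893, -0.00130669, -0.00190102,  0.00047061,
        0.00030263]), 'tau': array([ 7.87578847e-04, -3.81666648e+01, -3.60188162e+01,  1.60761090e-06,
        6.03922716e-03, -4.12330394e-05]), 'position': array([0.12205638, 0.51032256, 0.23046641]), 'tool_rot': array([ 7.85067246e-01,  6.19410079e-01, -6.16007417e-04,  4.40558517e-04]), 'ft_force': array([0.73734185, 0.07840639, 0.14271932]), 'wrist_torque': array([-0.06225863, -0.08216065, -0.0207681 ]), 'opening': 1.0050604393103828}
side [[528.85819457   0.         318.21448952]
 [  0.         528.85819457 236.05801748]
 [  0.           0.           1.        ]] -0.14733800672809097 [ 0.31343064 -0.89824727  0.59831946] [ 0.86282874 -0.15253343  0.07634471 -0.4758483 ]
top [[476.37036096   0.         321.05844048]
 [  0.         476.37036096 239.5650006 ]
 [  0.           0.           1.        ]] 0.03269719059596316 [ 0.46089441 -0.10072101  0.93126911] [-0.70215454  0.70865827 -0.04247396  0.0545749 ]
```

View pics/side0.png

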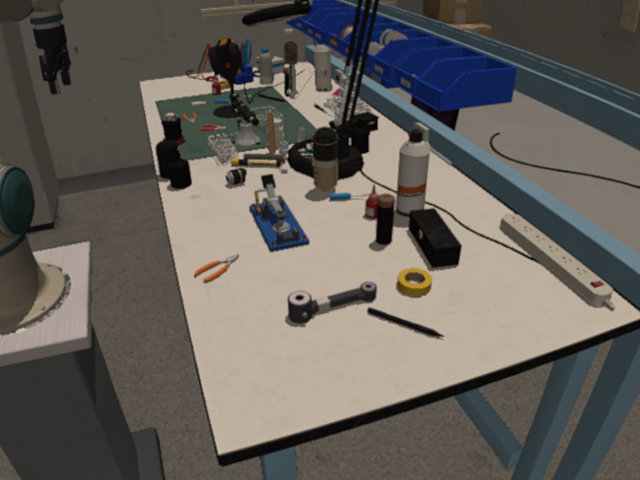

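View pics/top0.png

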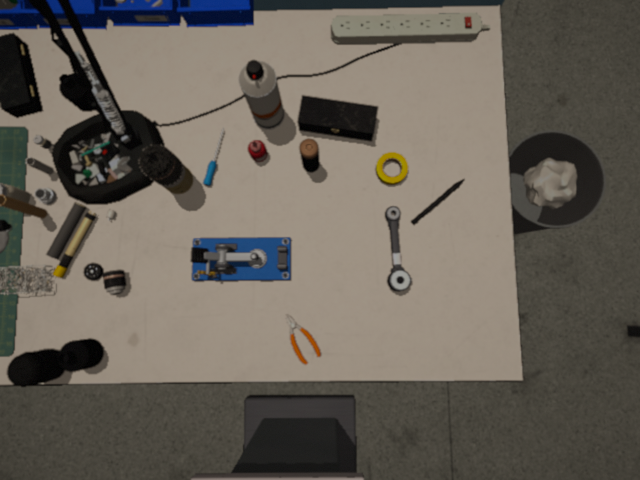

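The side view shows the fixture at about (278,222) and the casting from (300,305) to (369,290). In the top view the fixture is at (242,259) with its lever to the left, and the casting has its eye at (393,213) and its boss at (399,280). Next I'll measure both.

```bash
cat > h.py <<'E'
import numpy as np, cv2, pickle
from scipy.spatial.transform import Rotation as R
def rays(c,uv):
    K=c["camera_matrix"];uv=np.atleast_2d(np.float64(uv))
    d=(uv-[K[0,2],K[1,2]])/[K[0,0],K[1,1]]
    s=d.copy()
    for _ in range(20): s=d/(1+c["k1"]*(s**2).sum(1,keepdims=True))
    return R.from_quat(c["rotation"]).apply(np.c_[s,np.ones(len(s))])
def onz(c,uv,z):
    D=rays(c,uv);o=np.array(c["xyz"]);return o+D*((z-o[2])/D[:,2])[:,None]
def proj(c,P):
    q=R.from_quat(c["rotation"]).inv().apply(np.atleast_2d(P)-c["xyz"]);s=q[:,:2]/q[:,2:]
    s=s*(1+c["k1"]*(s**2).sum(1,keepdims=True));K=c["camera_matrix"]
    return s*K[0,0]+[K[0,2],K[1,2]]
E
python3 - <<'E'
from h import *
for n in("top","side"):
    c=pickle.load(open(n+"0.pkl","rb"));im=c["color"][:,:,::-1]
    boxes={"top":[(180,225,120,70),(375,195,40,105)],"side":[(240,165,75,90),(280,275,105,55)]}[n]
    for i,(x,y,w,h) in enumerate(boxes):
        k=min(800/w,600/h); cv2.imwrite(f"pics/{n}_c{i}.png",cv2.resize(im[y:y+h,x:x+w],None,fx=k,fy=k,interpolation=cv2.INTER_CUBIC)); print(n,i,k)
c=pickle.load(open("top0.pkl","rb"));im=c["color"][:,:,::-1]
hsv=cv2.cvtColor(np.ascontiguousarray(im),cv2.COLOR_BGR2HSV)
m=cv2.inRange(hsv,(100,120,60),(125,255,255)); m[:225]=0;m[300:]=0;m[:,:180]=0;m[:,300:]=0
pts=cv2.findNonZero(m);rc=cv2.minAreaRect(pts);b=cv2.boxPoints(rc);print(rc,b)
P=onz(c,b,.012);print(P.round(4),P.mean(0), np.linalg.norm(P-np.roll(P,1,0),axis=1))
E
```

```text
top 0 6.666666666666667
top 1 5.714285714285714
side 0 6.666666666666667
side 1 7.619047619047619
((240.99996948242188, 258.5), (40.99999237060547, 95.99998474121094), 90.0) [[192.99997 238.     ]
 [288.99997 238.     ]
 [288.99997 279.     ]
 [192.99997 279.     ]]
[[ 0.5937  0.1648  0.012 ]
 [ 0.5918 -0.0229  0.012 ]
 [ 0.5119 -0.023   0.012 ]
 [ 0.5138  0.1624  0.012 ]] [0.55281385 0.0703062  0.012     ] [0.08000727 0.18770672 0.07983806 0.18545268]
```

View pics/top_c0.png

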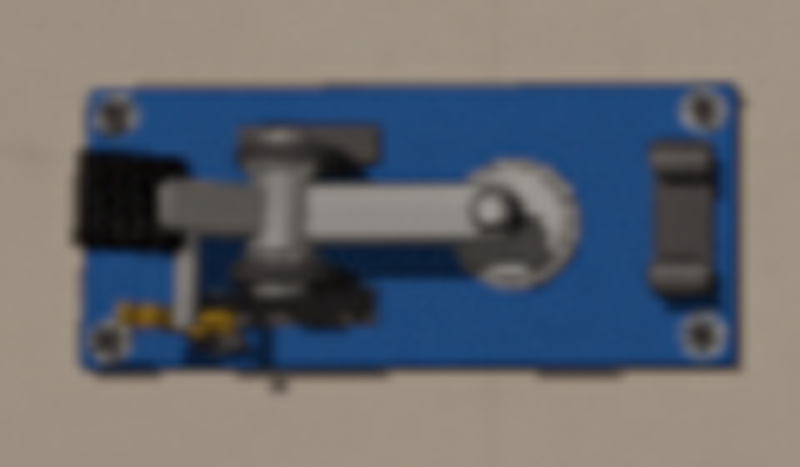

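View pics/top_c1.png

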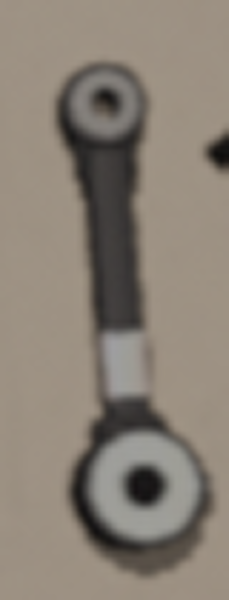

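View pics/side_c0.png

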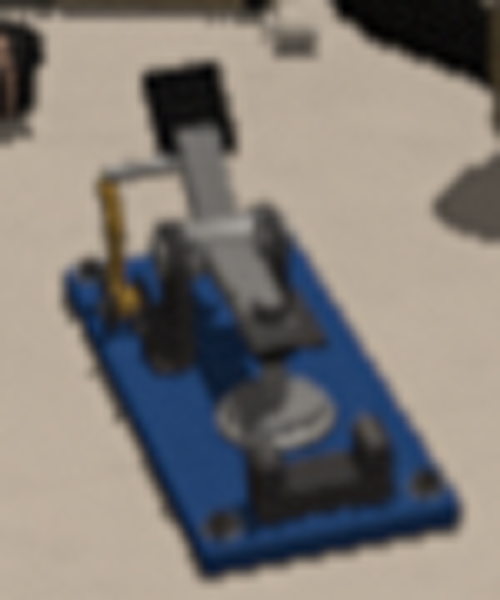

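View pics/side_c1.png

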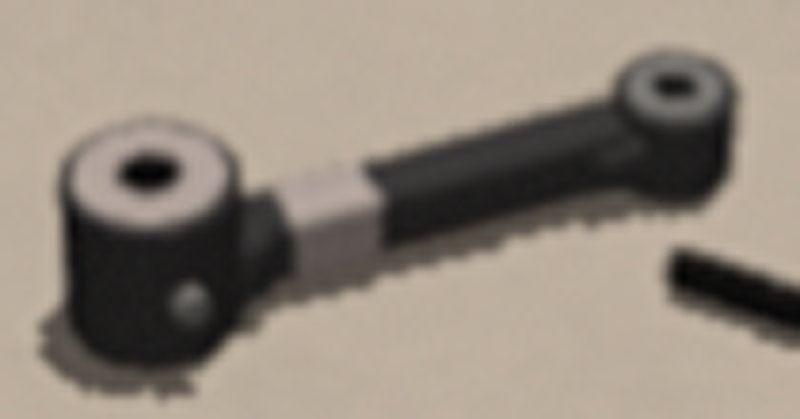

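The crops show the plate corners clearly: TL (88,88), TR (740,86), BR (738,372) and BL (80,372) in the top crop. The eye hole is at (103,103), the boss hole at (145,486) and the milled patch at (124,365). I'll refine these with upsampled masks in both views.

Run:
```python
from h import *
def quad(c,box,lo,hi):
    x,y,w,h=box;k=8
    im=cv2.resize(np.ascontiguousarray(c["color"][y:y+h,x:x+w,::-1]),None,fx=k,fy=k,interpolation=cv2.INTER_CUBIC).astype(float)
    m=((im[:,:,0]-im[:,:,2])>25).astype(np.uint8)   # blue minus red
    cs,_=cv2.findContours(m,cv2.RETR_EXTERNAL,cv2.CHAIN_APPROX_NONE);ct=max(cs,key=cv2.contourArea)
    return (ct[:,0]+.5)/k-.5+[x,y]
for n,box in(("top",(180,225,125,70)),("side",(235,180,85,80))):
    c=pickle.load(open(n+"0.pkl","rb"))
    ct=quad(c,box,0,0)
    P=onz(c,ct,.012)[:,:2].astype(np.float32)
    rc=cv2.minAreaRect(P*1000);print(n,rc); print(cv2.boxPoints(rc))
c=pickle.load(open("top0.pkl","rb"));s=pickle.load(open("side0.pkl","rb"))
f=lambda o,k,p:(np.array(p)+.5)/k-.5+o
print("screws",onz(c,f((180,225),20/3,[(116,117),(702,108),(702,335),(110,340)]),.012))
for nm,p,z in(("eye",(103,103),.024),("boss",(145,486),.04),("patch",(124,365),.022)):print("top",nm,onz(c,f((375,195),40/7,p),z))
for nm,p,z in(("eye",(674,87),.024),("boss",(149,172),.04)):print("side",nm,onz(s,f((280,275),800/105,p),z))
```

```text
top ((552.4682006835938, 70.0889663696289), (190.02955627441406, 82.76368713378906), 89.86957550048828)
[[510.87018  -24.831367]
 [593.6336   -25.019768]
 [594.0662   165.00931 ]
 [511.3028   165.1977  ]]
side ((551.8314208984375, 55.82353210449219), (194.6189727783203, 82.98568725585938), 89.7623291015625)
[[509.93527  -41.313004]
 [592.9203   -41.65724 ]
 [593.72754  152.96007 ]
 [510.74255  153.3043  ]]
screws [[ 0.58553429  0.1567778   0.012     ]
 [ 0.58640276 -0.01487835  0.012     ]
 [ 0.52006192 -0.01505048  0.012     ]
 [ 0.52032088  0.15666469  0.012     ]]
top eye [[ 0.63748749 -0.22428261  0.024     ]]
top boss [[ 0.50740799 -0.2320862   0.04      ]]
top patch [[ 0.54873321 -0.22901343  0.022     ]]
side eye [[ 0.63735763 -0.22885882  0.024     ]]
side boss [[ 0.50824212 -0.23463267  0.04      ]]
```

```bash
cat >> h.py <<'E'
def goto(x,y,z,hd,s=None):
    """shift mm + rotvec in the tool axes to reach a pointing-down pose with tool x at heading hd deg"""
    if s is None:
        from workcell import sensors; s=sensors.read_state()
    T=R.from_quat(s["tool_rot"]); h=np.radians(hd)
    G=R.from_matrix(np.c_[[np.cos(h),np.sin(h),0],[np.sin(h),-np.cos(h),0],[0,0,-1]])
    d=T.inv().apply(np.array([x,y,z])-s["position"])*1000
    print("shift",d.round(1),"turn",(T.inv()*G).as_rotvec().round(4))
E
python3 - <<'E'
from h import *
c=pickle.load(open("top0.pkl","rb"));d=c["depth"]
v,u=np.mgrid[0:480,0:640];D=rays(c,np.c_[u.ravel(),v.ravel()])
P=np.array(c["xyz"])+D*d.ravel()[:,None];P=P[d.ravel()>0]
for y in np.arange(.6,-.4,-.08):
    print(round(y,2),[int(1000*P[(abs(P[:,1]-y)<.04)&(abs(P[:,0]-x)<.04)][:,2].max(initial=0)) for x in np.arange(.16,.85,.08)])
goto(.553,.1425,.2,0)
goto(.553,.1425,.13,0)
E
```

```text
0.6 [0, 0, 0, 0, 0, 0, 0, 0, 5]
0.52 [0, 0, 4, 7, 34, 95, 99, 79, 8]
0.44 [0, 0, 98, 98, 34, 96, 126, 66, 52]
0.36 [0, 0, 82, 94, 37, 37, 45, 55, 55]
0.28 [0, 0, 6, 6, 43, 40, 36, 195, 411]
0.2 [0, 0, 5, 5, 15, 17, 132, 162, 444]
0.12 [2, 0, 5, 5, 25, 96, 6, 20, 12]
0.04 [3, 0, 4, 5, 15, 59, 5, 59, 200]
-0.04 [3, 0, 12, 12, 20, 37, 5, 107, 165]
-0.12 [4, 0, 5, 6, 6, 6, 5, 105, 50]
-0.2 [0, 0, 5, 5, 44, 44, 29, 22, 50]
-0.28 [0, 0, 4, 5, 45, 43, 14, 23, 5]
-0.36 [0, 0, 4, 5, 5, 5, 14, 14, 5]
shift [-257.4  504.7   30.9] turn [9.000e-04 1.200e-03 1.336e+00]
shift [-257.3  504.7  100.9] turn [9.000e-04 1.200e-03 1.336e+00]
```

```bash
python3 -m pendant '[[-257,505,31,0,0,1.336,0],[-257,505,31,0,0,1.336,0],[-257,505,31,0,0,1.336,0],[-257,505,31,0,0,1.336,0],[-257,505,31,0,0,1.336,0],[-257,505,31,0,0,1.336,0],[-257,505,31,0,0,1.336,0],[-257,505,31,0,0,1.336,0],[-257,505,31,0,0,1.336,0],[-257,505,31,0,0,1.336,0],[-257,505,31,0,0,1.336,0],[-257,505,31,0,0,1.336,0]]' 
python3 -m pendant '[[0,0,0,0,0,0,0],[0,0,0,0,0,0,0]]'; python3 -c "
from h import *
goto(.553,.1425,.11,0)"
```

```text
t: 1.3
position: [0.5555, 0.1397, 0.1989]
tool_rot: [1.0, -0.002, -0.001, 0.001]
ft_force: [-0.5, 0.7, -0.5]
opening: 0.004
t: 1.5
position: [0.5529, 0.1437, 0.1999]
tool_rot: [1.0, 0.0, -0.001, -0.0]
ft_force: [0.1, 0.2, -0.5]
opening: -0.002
shift [ 0.2  1.2 89.9] turn [-0.0004  0.0012  0.    ]
```

```bash
python3 -m pendant '[[0,1,40,0,0,0,0],[0,1,80,0,0,0,0],[0,1,95,0,0,0,0],[0,1,95,0,0,0,0],[0,1,95,0,0,0,0]]'
python3 - <<'E'
from h import *
from workcell import camera
for n,(x,y,w,h) in(("top",(160,210,140,105)),("side",(230,130,120,120))):
    c=camera(n);im=c["color"][:,:,::-1];k=min(400/w,600/h)
    cv2.imwrite(f"pics/{n}1.png",cv2.resize(im[y:y+h,x:x+w],(400,400 if n=='side' else 300),interpolation=cv2.INTER_CUBIC))
a=cv2.imread("pics/top1.png");b=cv2.imread("pics/side1.png");a=cv2.copyMakeBorder(a,0,100,0,0,cv2.BORDER_CONSTANT)
cv2.imwrite("pics/both1.png",np.hstack([a,b]))
E
```

```text
t: 2.0
position: [0.554, 0.143, 0.1074]
tool_rot: [1.0, 0.001, 0.001, -0.0]
ft_force: [0.8, -0.2, 0.8]
opening: 0.0
```

View pics/both1.png

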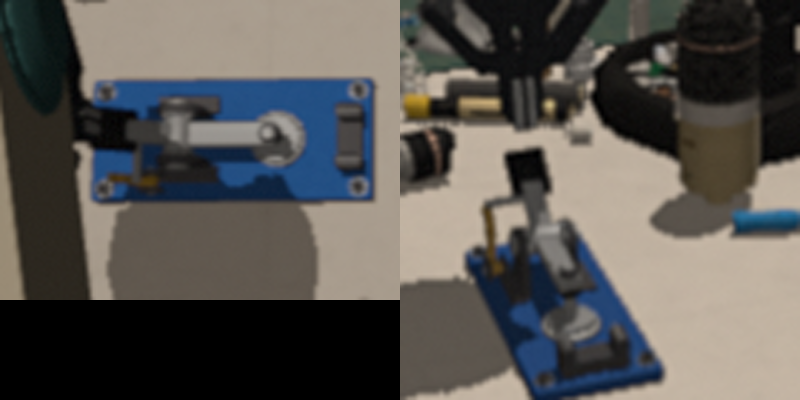

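The closed fingertips (side crop, 523,125) are straight above the black lever (527,165). Now I'll press.

```bash
python3 -m pendant '[[0,0,8,0,0,0,0],[0,0,16,0,0,0,0],[0,0,24,0,0,0,0],[0,0,32,0,0,0,0],[0,0,40,0,0,0,0],[0,0,48,0,0,0,0],[0,0,56,0,0,0,0],[0,0,62,0,0,0,0],[0,0,66,0,0,0,0],[0,0,68,0,0,0,0],[0,0,68,0,0,0,0],[0,0,68,0,0,0,0]]'
```

```text
t: 3.3
position: [0.5546, 0.1435, 0.039]
tool_rot: [1.0, 0.0, 0.002, -0.001]
ft_force: [-1.2, 4.5, 8.3]
opening: 0.002
```

```bash
python3 -m pendant '[[0,0,1,0,0,0,0],[0,0,2,0,0,0,0],[0,0,3,0,0,0,0],[0,0,3,0,0,0,0],[0,0,3,0,0,0,0]]';  python3 -m pendant '[[0,0,0.5,0,0,0,0],[0,0,1,0,0,0,0],[0,0,1,0,0,0,0]]'
```

```text
t: 3.8
position: [0.5547, 0.1431, 0.0365]
tool_rot: [1.0, 0.0, 0.002, -0.001]
ft_force: [-1.7, 2.0, 11.8]
opening: 0.0
t: 4.1
position: [0.5548, 0.1428, 0.0355]
tool_rot: [1.0, 0.0, 0.002, -0.001]
ft_force: [-3.4, 1.3, 11.0]
opening: 0.003
```

```bash
python3 -m pendant '[[0,0,0.5,0,0,0,0],[0,0,1,0,0,0,0],[0,0,1,0,0,0,0]]'; python3 -m pendant '[[0,0,0.5,0,0,0,0],[0,0,1,0,0,0,0],[0,0,1,0,0,0,0]]'
```

```text
t: 4.4
position: [0.5548, 0.1426, 0.0345]
tool_rot: [1.0, -0.0, 0.002, -0.001]
ft_force: [-3.2, 0.5, 13.0]
opening: 0.003
t: 4.7
position: [0.5548, 0.1424, 0.0336]
tool_rot: [1.0, -0.0, 0.002, -0.0]
ft_force: [-3.4, 1.5, 13.5]
opening: 0.002
```

```bash
python3 -m pendant '[[0,0,0.5,0,0,0,0],[0,0,1,0,0,0,0],[0,0,1,0,0,0,0]]'
python3 - <<'E'
from h import *
from workcell import camera
for n,(x,y,w,h) in(("top",(160,210,140,105)),("side",(240,160,80,80))):
    c=camera(n);im=c["color"][:,:,::-1]
    cv2.imwrite(f"pics/{n}2.png",cv2.resize(im[y:y+h,x:x+w],(400,400 if n=='side' else 300),interpolation=cv2.INTER_CUBIC))
a=cv2.imread("pics/top2.png");b=cv2.imread("pics/side2.png");a=cv2.copyMakeBorder(a,0,100,0,0,cv2.BORDER_CONSTANT)
cv2.imwrite("pics/both2.png",np.hstack([a,b]))
E
```

```text
t: 5.0
position: [0.5549, 0.1424, 0.0333]
tool_rot: [1.0, -0.0, 0.002, -0.0]
ft_force: [-5.7, -0.3, 16.6]
opening: 0.003
```

View pics/both2.png

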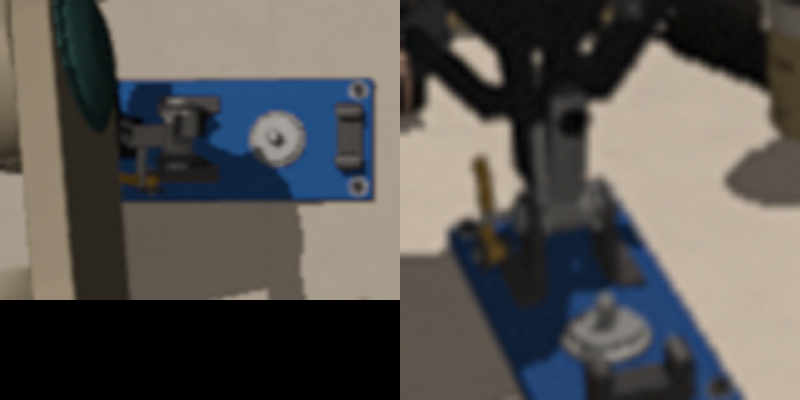

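The bar stands up (side crop 565,140) and the pin shows at (605,305). The force is rising as it nears the end stop, so I'll lift slowly and check whether the catch holds.

```bash
python3 -m pendant '[[0,0,-1,0,0,0,0],[0,0,-2,0,0,0,0],[0,0,-3,0,0,0,0],[0,0,-4,0,0,0,0],[0,0,-6,0,0,0,0],[0,0,-6,0,0,0,0]]';python3 -m pendant '[[0,0,-10,0,0,0,0],[0,0,-30,0,0,0,0],[0,0,-60,0,0,0,0],[0,0,-100,0,0,0,0],[0,0,-140,0,0,0,0],[0,0,-140,0,0,0,0],[0,0,-140,0,0,0,0]]'
python3 - <<'E'
from h import *
from workcell import camera
for n,(x,y,w,h) in(("top",(160,210,140,105)),("side",(240,160,80,80))):
    c=camera(n);im=c["color"][:,:,::-1];pickle.dump(c,open(n+"3.pkl","wb"))
    cv2.imwrite(f"pics/{n}3.png",cv2.resize(im[y:y+h,x:x+w],(400,400 if n=='side' else 300),interpolation=cv2.INTER_CUBIC))
a=cv2.imread("pics/top3.png");b=cv2.imread("pics/side3.png");a=cv2.copyMakeBorder(a,0,100,0,0,cv2.BORDER_CONSTANT)
cv2.imwrite("pics/both3.png",np.hstack([a,b]))
E
```

```text
t: 5.7
position: [0.5547, 0.1434, 0.0384]
tool_rot: [1.0, 0.0, 0.002, -0.001]
ft_force: [-1.2, 3.5, 9.4]
opening: -0.005
t: 6.4
position: [0.5538, 0.142, 0.1771]
tool_rot: [1.0, -0.0, 0.001, -0.0]
ft_force: [-0.0, -0.0, 0.1]
opening: -0.001
```

View pics/both3.png

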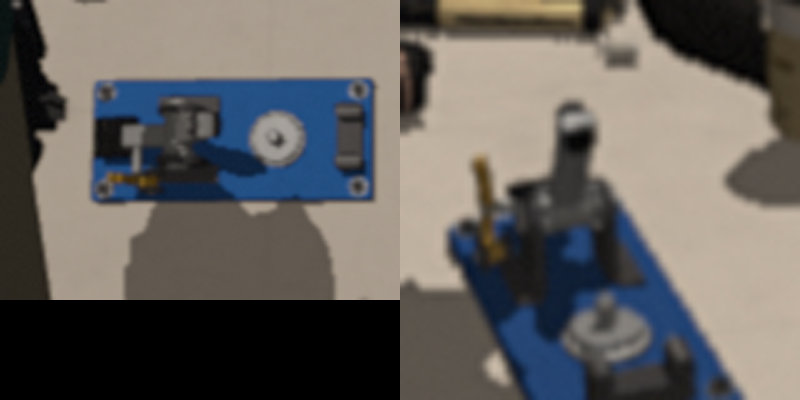

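The clamp is standing open by itself. The lever stays low at (115,138) in the top crop, and the brass pawl is over its cross pin. Next I'll locate the pin (top crop 277,138; side crop 605,297) and compute the grasp move.

Run:
```python
from h import *
t=pickle.load(open("top3.pkl","rb"));s=pickle.load(open("side3.pkl","rb"))
f=lambda o,k,p:(np.array(p)+.5)/k-.5+o
print("top pin",onz(t,f((160,210),400/140,(277,138)),.034),"saddle",onz(t,f((160,210),400/140,(349,136)),.030))
print("side pin",onz(s,f((240,160),5,(205,297)),.034))
for n,c,(x,y,w,h) in(("top",t,(235,235,60,45)),("side",s,(265,205,60,45))):
    cv2.imwrite(f"pics/{n}pin.png",cv2.resize(c["color"][y:y+h,x:x+w,::-1],(800,600),interpolation=cv2.INTER_CUBIC))
goto(.549,-.2297,.16,-86.7)
```

```text
top pin [[0.55106326 0.03656836 0.034     ]] saddle [[ 0.55232103 -0.01082898  0.03      ]]
side pin [[0.55374487 0.03393551 0.034     ]]
shift [ -3.7 371.6  14.8] turn [0.0026 0.0018 1.513 ]
```

View pics/toppin.png

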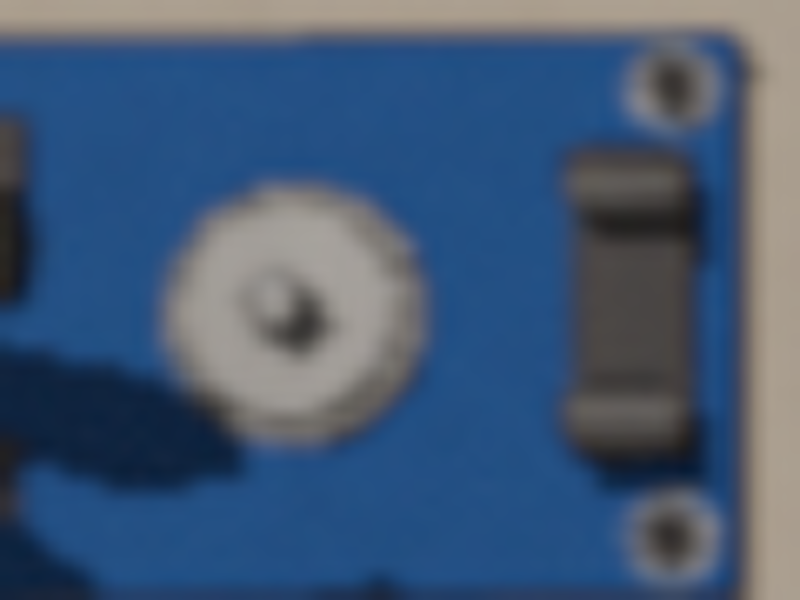

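View pics/sidepin.png

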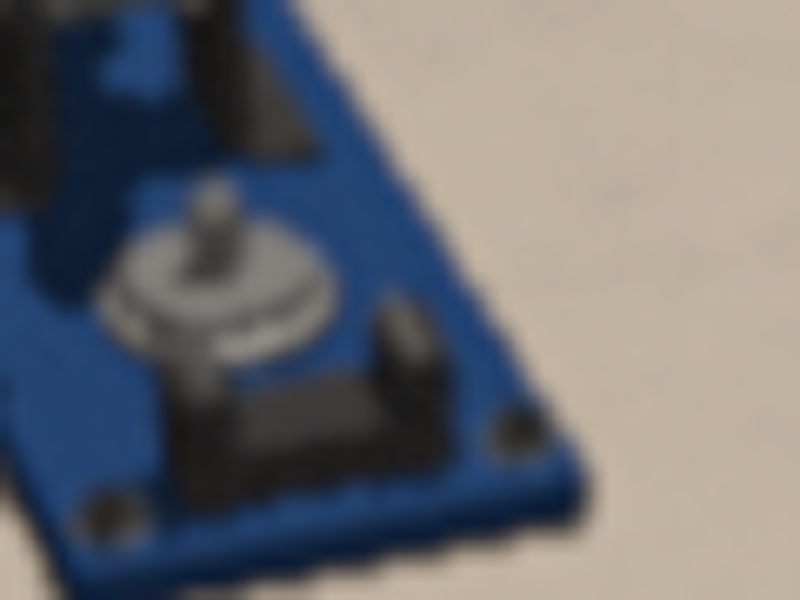

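The top crop shows the pin tip at (270,297) and the saddle floor centre at (632,308). In the side crop the pin tip is at (213,187).

Run:
```python
from h import *
t=pickle.load(open("top3.pkl","rb"));s=pickle.load(open("side3.pkl","rb"))
f=lambda o,k,p:(np.array(p)+.5)/k-.5+o
def tri(a,b):
    A=np.zeros((3,3));v=np.zeros(3)
    for c,p in((t,a),(s,b)):
        d=rays(c,p)[0];d/=np.linalg.norm(d);M=np.eye(3)-np.outer(d,d);A+=M;v+=M@c["xyz"]
    return np.linalg.solve(A,v).round(4)
k=40/3
T=lambda p:f((235,235),k,p);S=lambda p:f((265,205),k,p)
a,b=T((270,297)),S((213,190))
print("pin",onz(t,a,.034),onz(s,b,.034),tri(a,b))
print("seat top(18?)",onz(t,T((293,312)),.018))
print("saddle",onz(t,T((632,308)),.024), "ears",onz(t,T((632,178)),.034),onz(t,T((628,420)),.034))
for a,b in(((675,88),(518,432)),((672,536),(112,518))): print("screw",onz(t,T(a),.012),onz(s,S(b),.012),tri(T(a),S(b)))
T=lambda p:f((375,195),40/7,p);S=lambda p:f((280,275),800/105,p)
for a,b in(((103,103),(674,87)),((145,486),(149,172))):print("eye/boss",tri(T(a),S(b)))
```

```text
pin [[0.5533115  0.04008032 0.034     ]] [[0.55381822 0.03485087 0.034     ]] [0.5544 0.0404 0.0307]
seat top(18?) [[0.55274597 0.03923455 0.018     ]]
saddle [[ 0.55223027 -0.01044867  0.024     ]] ears [[ 0.56982243 -0.01138044  0.034     ]] [[ 0.53529142 -0.010932    0.034     ]]
screw [[ 0.58568361 -0.01544124  0.012     ]] [[ 0.58684481 -0.01692753  0.012     ]] [ 0.5865 -0.0155  0.0111]
screw [[ 0.52022953 -0.0151708   0.012     ]] [[ 0.52125149 -0.01808716  0.012     ]] [ 0.5211 -0.0152  0.0101]
eye/boss [ 0.6387 -0.2249  0.0206]
eye/boss [ 0.5082 -0.2325  0.0383]
```

```bash
python3 -m pendant '[[-4,372,15,0.003,0.002,1.513,0],[-4,372,15,0.003,0.002,1.513,0],[-4,372,15,0.003,0.002,1.513,0],[-4,372,15,0.003,0.002,1.513,0],[-4,372,15,0.003,0.002,1.513,50],[-4,372,15,0.003,0.002,1.513,50],[-4,372,15,0.003,0.002,1.513,50],[-4,372,15,0.003,0.002,1.513,50],[-4,372,15,0.003,0.002,1.513,50],[-4,372,15,0.003,0.002,1.513,50],[-4,372,15,0.003,0.002,1.513,50],[-4,372,15,0.003,0.002,1.513,50]]' 
python3 -m pendant '[[0,0,0,0,0,0,50],[0,0,0,0,0,0,50]]'
python3 - <<'E'
from h import *
goto(.549,-.2297,.055,-86.7)
from workcell import camera
for n,(x,y,w,h) in(("top",(340,180,140,105)),("side",(250,210,150,150))):
    c=camera(n);im=c["color"][:,:,::-1]
    cv2.imwrite(f"pics/{n}4.png",cv2.resize(im[y:y+h,x:x+w],(400,400 if n=='side' else 300),interpolation=cv2.INTER_CUBIC))
a=cv2.imread("pics/top4.png");b=cv2.imread("pics/side4.png");a=cv2.copyMakeBorder(a,0,100,0,0,cv2.BORDER_CONSTANT)
cv2.imwrite("pics/both4.png",np.hstack([a,b]))
E
```

```text
t: 7.7
position: [0.549, -0.2295, 0.1599]
tool_rot: [0.728, -0.685, -0.0, -0.001]
ft_force: [0.0, 0.3, 0.1]
opening: 0.583
t: 7.9
position: [0.5494, -0.2296, 0.161]
tool_rot: [0.728, -0.686, 0.001, -0.001]
ft_force: [-0.4, -0.1, -0.4]
opening: 0.584
shift [  0.2   0.8 106. ] turn [-0.0029  0.0008  0.0024]
```

View pics/both4.png

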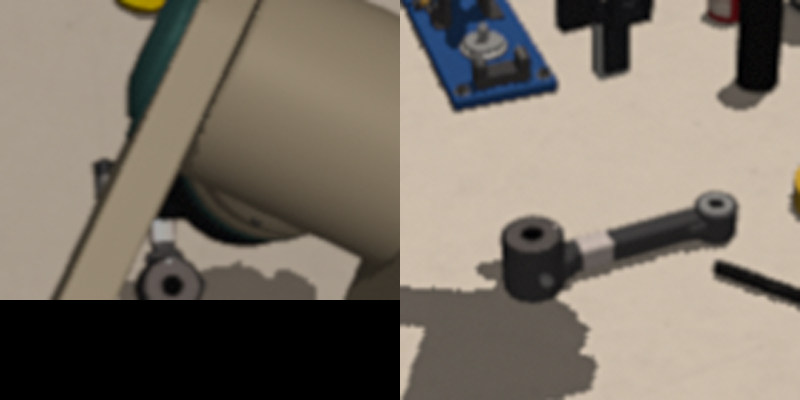

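The gripper is above the casting and the casting hasn't moved. I'll go down to z=50 mm and look.

```bash
python3 -m pendant '[[0,0.5,40,-0.003,0,0.002,50],[0,0.5,80,-0.003,0,0.002,50],[0,0.5,111,-0.003,0,0.002,50],[0,0.5,111,-0.003,0,0.002,50],[0,0.5,111,-0.003,0,0.002,50]]'
python3 - <<'E'
from h import *
goto(.549,-.2297,.004,-86.7)
from workcell import camera
for n,(x,y,w,h) in(("top",(360,200,80,105)),("side",(260,230,120,120))):
    c=camera(n);im=c["color"][:,:,::-1]
    cv2.imwrite(f"pics/{n}5.png",cv2.resize(im[y:y+h,x:x+w],(400,400),interpolation=cv2.INTER_CUBIC))
a=cv2.imread("pics/top5.png");b=cv2.imread("pics/side5.png")
cv2.imwrite("pics/both5.png",np.hstack([a,b]))
E
```

```text
t: 8.5
position: [0.5496, -0.2298, 0.051]
tool_rot: [0.727, -0.687, -0.0, -0.0]
ft_force: [1.0, 0.1, 0.4]
opening: 0.585
shift [-0.1  0.6 47. ] turn [-0.0004  0.0006 -0.0013]
```

View pics/both5.png

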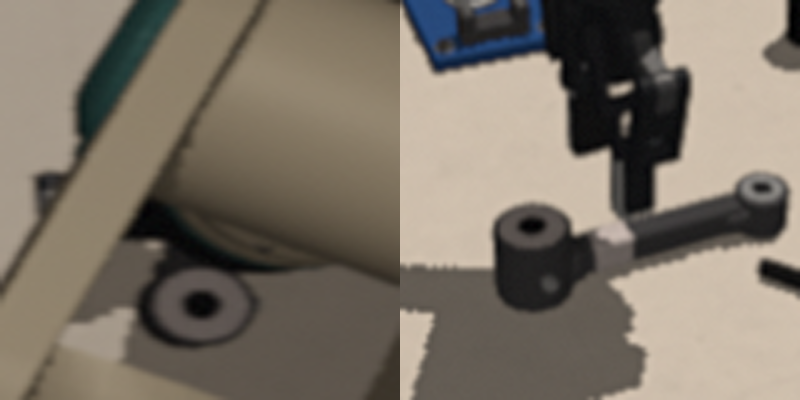

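The fingers straddle the bright patch (615,250). I'll go down and close.

```bash
python3 -m pendant '[[0,0,15,0,0,0,50],[0,0,30,0,0,0,50],[0,0,40,0,0,0,50],[0,0,46,0,0,0,50],[0,0,46,0,0,0,50]]'; python3 -m pendant '[[0,0,0,0,0,0,0],[0,0,0,0,0,0,0],[0,0,0,0,0,0,0],[0,0,0,0,0,0,0],[0,0,0,0,0,0,0],[0,0,0,0,0,0,0],[0,0,0,0,0,0,0],[0,0,0,0,0,0,0]]' 80
python3 - <<'E'
from h import *
from workcell import camera
for n,(x,y,w,h) in(("top",(360,200,80,105)),("side",(260,230,120,120))):
    c=camera(n);im=c["color"][:,:,::-1]
    cv2.imwrite(f"pics/{n}6.png",cv2.resize(im[y:y+h,x:x+w],(400,400),interpolation=cv2.INTER_CUBIC))
a=cv2.imread("pics/top6.png");b=cv2.imread("pics/side6.png")
cv2.imwrite("pics/both6.png",np.hstack([a,b]))
E
```

```text
t: 9.1
position: [0.5486, -0.2294, 0.0027]
tool_rot: [0.727, -0.687, -0.001, 0.0]
ft_force: [1.2, -0.4, 0.2]
opening: 0.586
t: 9.9
position: [0.5498, -0.2299, 0.0053]
tool_rot: [0.727, -0.687, 0.001, -0.001]
ft_force: [-1.3, 1.0, 5.5]
opening: 0.162
```

View pics/both6.png

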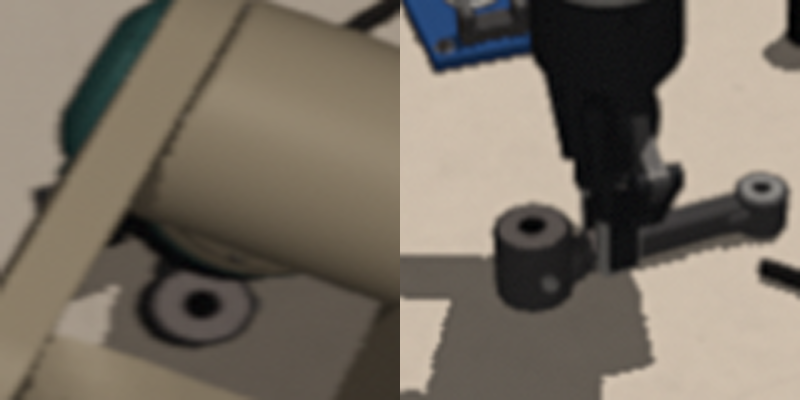

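```bash
python3 -m pendant '[[0,0,-5,0,0,0,0],[0,0,-15,0,0,0,0],[0,0,-30,0,0,0,0],[0,0,-50,0,0,0,0],[0,0,-70,0,0,0,0],[0,0,-90,0,0,0,0],[0,0,-110,0,0,0,0],[0,0,-125,0,0,0,0],[0,0,-135,0,0,0,0],[0,0,-140,0,0,0,0],[0,0,-140,0,0,0,0],[0,0,-140,0,0,0,0]]'
python3 - <<'E'
from h import *
from workcell import camera,sensors
s=sensors.read_state();print(s["wrist_torque"],s["ft_force"])
goto(.553,-.0885+.0402-.03,.145,0)
for n,(x,y,w,h) in(("top",(360,200,80,105)),("side",(260,190,140,140))):
    c=camera(n);im=c["color"][:,:,::-1]
    cv2.imwrite(f"pics/{n}7.png",cv2.resize(im[y:y+h,x:x+w],(400,400),interpolation=cv2.INTER_CUBIC))
a=cv2.imread("pics/top7.png");b=cv2.imread("pics/side7.png")
cv2.imwrite("pics/both7.png",np.hstack([a,b]))
E
```

```text
t: 11.2
position: [0.5489, -0.2296, 0.1432]
tool_rot: [0.727, -0.687, -0.001, -0.0]
ft_force: [0.3, 0.2, -6.2]
opening: 0.167
[-0.02895934 -0.01955056 -0.00900593] [ 0.33177667  0.24012123 -6.16321725]
shift [-150.8  -12.5   -1.6] turn [-1.000e-04  2.200e-03 -1.515e+00]
```

View pics/both7.png

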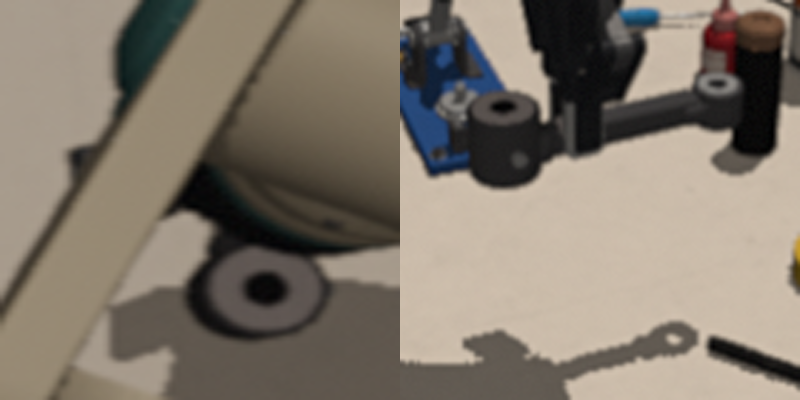

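The casting is off the bench and level, with about zero wrist moment and a 6.2 N load. I'll turn it and carry it to 30 mm short of the pin.

```bash
python3 -m pendant '[[-6,0,0,0,0,-0.06,0],[-18,-1,0,0,0,-0.18,0],[-32,-2,0,0,0,-0.32,0],[-46,-3,0,0,0,-0.46,0],[-60,-5,0,0,0,-0.6,0],[-74,-6,0,0,0,-0.74,0],[-88,-7,0,0,0,-0.88,0],[-102,-8,0,0,0,-1.02,0],[-116,-10,0,0,0,-1.16,0],[-130,-11,0,0,0,-1.3,0],[-142,-12,0,0,0,-1.42,0],[-151,-12.5,0,0,0.002,-1.515,0]]';python3 -m pendant '[[0,0,0,0,0,0,0],[0,0,0,0,0,0,0]]'
python3 - <<'E'
from h import *
from workcell import camera,sensors
s=sensors.read_state();print(s["wrist_torque"],s["ft_force"])
for n in("top","side"):
    c=camera(n);pickle.dump(c,open(n+"8.pkl","wb"));im=c["color"][:,:,::-1]
    x,y,w,h=dict(top=(180,200,180,135),side=(220,130,160,160))[n]
    cv2.imwrite(f"pics/{n}8.png",cv2.resize(im[y:y+h,x:x+w],(400,400 if n=="side" else 300),interpolation=cv2.INTER_CUBIC))
a=cv2.imread("pics/top8.png");b=cv2.imread("pics/side8.png");a=cv2.copyMakeBorder(a,0,100,0,0,cv2.BORDER_CONSTANT)
cv2.imwrite("pics/both8.png",np.hstack([a,b]))
E
```

```text
t: 12.5
position: [0.5531, -0.0775, 0.1436]
tool_rot: [1.0, 0.003, 0.0, 0.0]
ft_force: [0.1, 0.5, -5.3]
opening: 0.165
t: 12.7
position: [0.5532, -0.0785, 0.1439]
tool_rot: [1.0, -0.001, 0.0, 0.0]
ft_force: [0.4, -0.5, -5.2]
opening: 0.163
[-0.07761485  0.03348847  0.01774828] [ 0.40958257 -0.54733707 -5.19897139]
```

View pics/both8.png

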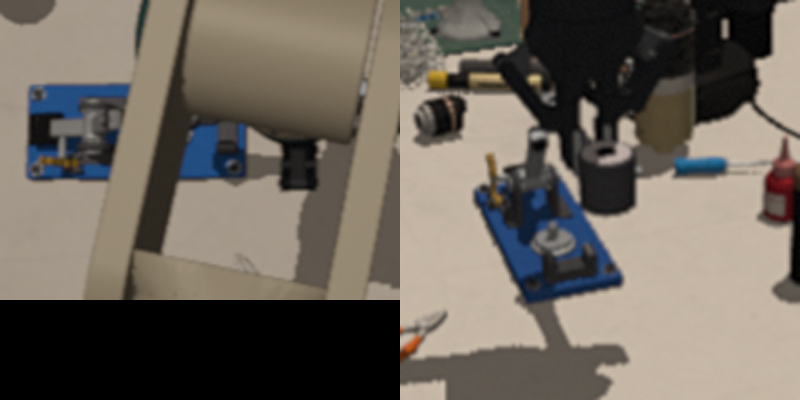

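The boss top is at side crop (608,163), and the clamp is still open with the bar at (537,150). The arm blocks the top view of the eye. I'll check boss position against kinematics in the side view.

Run:
```python
from h import *
s=pickle.load(open("side8.pkl","rb"));t=pickle.load(open("top8.pkl","rb"))
x,y,w,h=280,170,60,60
a=cv2.resize(s["color"][y:y+h,x:x+w,::-1],(600,600),interpolation=cv2.INTER_CUBIC)
print(proj(s,[[.5535,-.0785-.042,.1795],[.5535,-.0785+.088,.1635],[.5535,-.0785+.088,.1395]]))
cv2.imwrite("pics/boss8.png",a)
from h import goto
goto(.553,-.0778,.0735,0)
goto(.553,-.0478,.0585,0)
```

```text
[[301.11291652 188.86725409]
 [280.64132097 167.5667701 ]
 [281.24253932 178.67983749]]
shift [-0.3 -1.1 70.6] turn [ 0.0007 -0.0011 -0.0024]
shift [ -0.4 -31.1  85.6] turn [ 0.0007 -0.0011 -0.0024]
```

View pics/boss8.png

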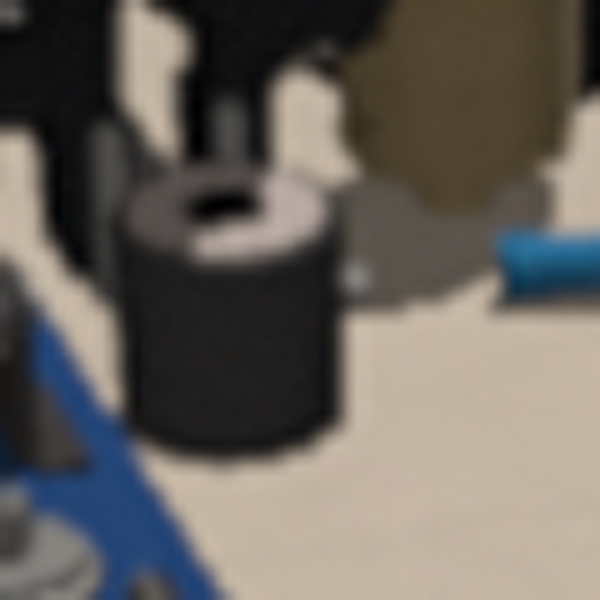

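```bash
python3 -m pendant '[[0,-1,5,0,-0.001,-0.002,0],[0,-1,15,0,-0.001,-0.002,0],[0,-1,27,0,-0.001,-0.002,0],[0,-1,40,0,-0.001,-0.002,0],[0,-1,52,0,-0.001,-0.002,0],[0,-1,62,0,-0.001,-0.002,0],[0,-1,68,0,-0.001,-0.002,0],[0,-1,70,0,-0.001,-0.002,0],[0,-1,70,0,-0.001,-0.002,0],[0,-1,70,0,-0.001,-0.002,0]]'
python3 - <<'E'
from h import *
from workcell import camera,sensors
s=sensors.read_state();print(s["position"],s["wrist_torque"],s["ft_force"])
for n in("top","side"):
    c=camera(n);pickle.dump(c,open(n+"9.pkl","wb"));im=c["color"][:,:,::-1]
    x,y,w,h=dict(top=(180,200,160,120),side=(250,170,80,80))[n]
    cv2.imwrite(f"pics/{n}9.png",cv2.resize(im[y:y+h,x:x+w],(400,400) if n=="side" else (400,300),interpolation=cv2.INTER_CUBIC))
a=cv2.imread("pics/top9.png");b=cv2.imread("pics/side9.png");a=cv2.copyMakeBorder(a,0,100,0,0,cv2.BORDER_CONSTANT)
cv2.imwrite("pics/both9.png",np.hstack([a,b]))
P=s["position"]
u=P[2]-.0045
print(proj(c,[P+[0,-.042,u+.04-P[2]],P+[0,.088,u+.024-P[2]]]))
for p in([.5533,.0401,.034],[.5857,-.0153,.012],[.5202,-.0153,.012]):print(proj(c,p))
E
```

```text
t: 13.8
position: [0.5539, -0.0775, 0.0751]
tool_rot: [1.0, 0.001, 0.001, 0.0]
ft_force: [0.2, 0.4, -4.4]
opening: 0.164
[ 0.55392665 -0.07748668  0.07507578] [-0.00116388  0.04459458  0.01805095] [ 0.20453411  0.37913006 -4.44193857]
[[302.32601871 222.79414974]
 [282.40547184 198.55393161]]
[[279.58665563 217.65510236]]
[[302.61548201 236.64828926]]
[[272.0744875  242.78727098]]
```

View pics/both9.png

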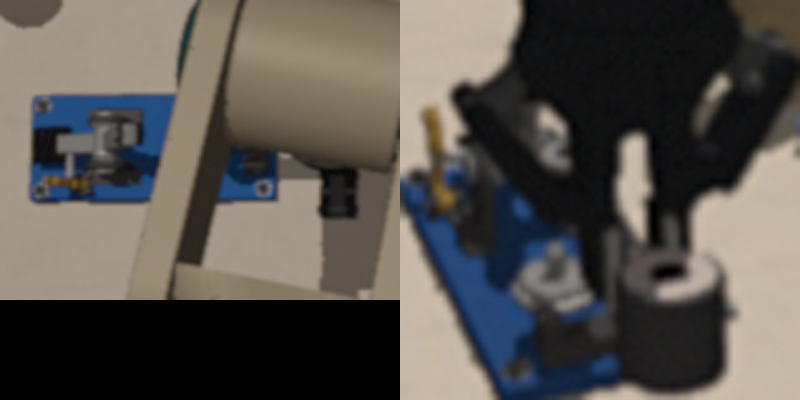

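The boss hole is at side px (304.1,223.9). After removing the side camera's constant offset, it agrees with kinematics to about 0.5 px, so the casting is level and in line. Now I'll slide over the pin and lower.

```bash
python3 -m pendant '[[0,-3,0,0,0,0,0],[0,-8,0,0,0,0,0],[0,-14,0,0,0,0,0],[0,-20,0,0,0,0,0],[0,-26,0,0,0,0,0],[0,-29,0,0,0,0,0],[0,-30,0,0,0,0,0],[0,-30,0,0,0,0,0],[0,-30,0,0,0,0,0]]'
python3 - <<'E'
from h import *
from workcell import camera,sensors
import time
for i in range(4):
    s=sensors.read_state();print(s["position"].round(4),s["ft_force"].round(1),R.from_quat(s["tool_rot"]).as_matrix()[:,0].round(4)); c=camera("side")
goto(.553,-.0478,.0585,0)
E
```

```text
t: 14.8
position: [0.5534, -0.0476, 0.0744]
tool_rot: [1.0, 0.001, 0.0, 0.0]
ft_force: [0.2, -0.1, -5.5]
opening: 0.161
[ 0.5534 -0.0476  0.0744] [ 0.2 -0.1 -5.5] [1.0e+00 1.8e-03 6.0e-04]
[ 0.5534 -0.0476  0.0744] [-0.1 -0.1 -6.2] [1.0e+00 1.8e-03 6.0e-04]
[ 0.5534 -0.0476  0.0743] [-1.9  0.3 -5.4] [1.0e+00 1.7e-03 5.0e-04]
[ 0.5534 -0.0476  0.0743] [-0.1  0.8 -6.1] [1.0e+00 1.7e-03 5.0e-04]
shift [-0.4  0.2 15.8] turn [ 0.0006 -0.0005  0.0017]
```

```bash
python3 -m pendant '[[0,0,3,0,0,0,0],[0,0,7,0,0,0.001,0],[0,0,11,0,0,0.001,0],[0,0,14,0,0,0.002,0],[0,0,15,0,0,0.002,0],[0,0,15,0,0,0.002,0],[0,0,15,0,0,0.002,0],[0,0,15,0,0,0.002,0],[0,0,15,0,0,0.002,0]]'
python3 - <<'E'
from h import *
from workcell import camera,sensors
for n in("top","side"):
    c=camera(n);pickle.dump(c,open(n+"10.pkl","wb"));im=c["color"][:,:,::-1]
    x,y,w,h=dict(top=(180,200,160,120),side=(250,170,80,80))[n]
    cv2.imwrite(f"pics/{n}10.png",cv2.resize(im[y:y+h,x:x+w],(600,600) if n=="side" else (400,300),interpolation=cv2.INTER_CUBIC))
cv2.imwrite("pics/full10.png",c["color"][:,:,::-1])
s=sensors.read_state();P=s["position"];print(P,s["ft_force"],s["wrist_torque"],R.from_quat(s["tool_rot"]).as_matrix().round(4))
u=P[2]-.005
print(proj(c,[P+[0,-.042,u+.04-P[2]],P+[0,.088,u+.024-P[2]],P+[0,.088,u-P[2]],P+[0,-.042,u-P[2]]]))
E
```

```text
t: 15.9
position: [0.5535, -0.0474, 0.0596]
tool_rot: [1.0, 0.0, 0.0, 0.0]
ft_force: [-0.8, 0.6, -5.7]
opening: 0.166
[ 0.5535062  -0.04741396  0.05949041] [ 0.55083267 -0.47745752 -5.61115134] [-0.00520682  0.00880838  0.03104947] [[ 1.e+00  0.e+00  8.e-04]
 [ 0.e+00 -1.e+00 -7.e-04]
 [ 8.e-04  7.e-04 -1.e+00]]
[[297.31629605 222.48517235]
 [278.51120831 199.00134621]
 [279.11153867 209.09101135]
 [298.04346558 240.57935677]]
```

View pics/side10.png

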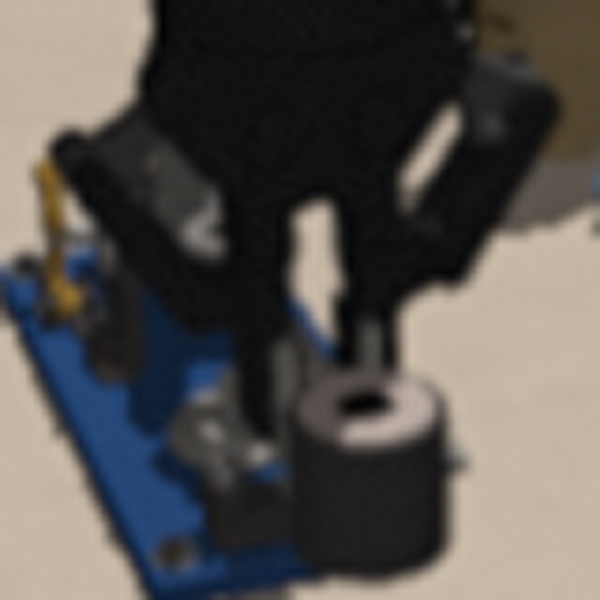

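View pics/top10.png

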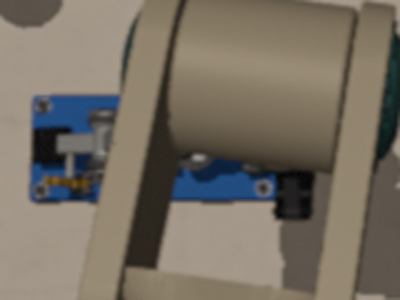

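The boss hole is at (298.7,223.9), which is (297.4,222.8) after removing the camera offset, against (297.3,222.5) predicted. The lever is still down under the pawl in the top view (45,143). A last look at the whole bench comes before handing in.

View pics/full10.png

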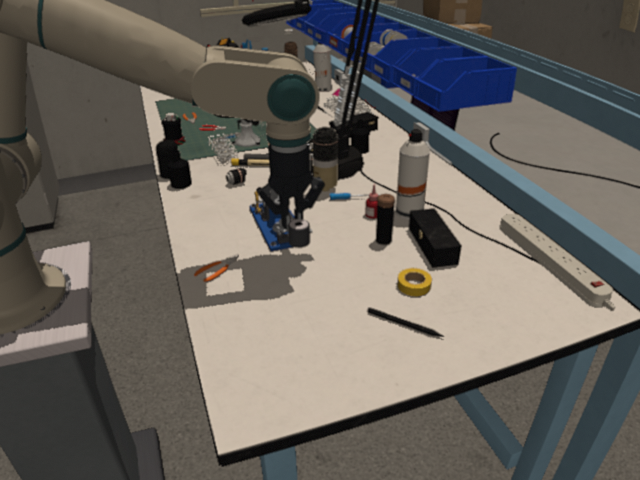

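The bystanders are where they were: pliers (217,268), tape (415,282), pen (405,322), sleeve (385,218), bottle (373,202) and hook (345,196). Handing in.

```bash
python3 -c "
from workcell import r
print(r.job_done())"
```

```text
the job is handed in; nothing more can be done
None
```

The clamp is latched open, and the arm is holding the casting level and still over the fixture, with the boss on the saddle side. I handed the job in at about 16 s, well inside the 51 s limit.

**Clamp:** I pressed the lever down to 33 mm until the force began to rise near the end stop. When I let go, the brass catch held it. The top view before hand-in still showed the lever down.

**Casting:** I gripped it on the bright patch at 80 N and lifted it level, with the wrist moment near zero and only its weight on the arm. I brought it in from the saddle side and felt no contact with the fixture.

**Last checks:**

| Check | Result |
|---|---|
| Eye sideways from the pin (from the arm's pose) | about 0.5 mm |
| Clearance above the pin tip | about 20–21 mm |
| Tool tilt from vertical and turn off the fixture's line | under 0.1° |
| Boss position in the side view against prediction | within about 0.3 px (0.5 mm), after removing the camera offset |
| Other objects on the bench | none looked moved in the side view |

**Not confirmed or disagreeing:**
- **Eye over the pin:** I couldn't see it directly, because the arm and fingers block both cameras. Its position comes from the arm's pose and the boss check.
- **Camera offset:** the side camera reads about 1.2 px (2–3 mm) off from the top camera, so I corrected for it. The pin position itself comes from the top camera, so it carries that camera's 2 mm calibration.
- **Clearance:** the TCP height reading varies by about 1–1.5 mm, so the 20–21 mm is good to about that.

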